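# Unpin the tea chest and take off its lid

## Task

The walnut tea chest on the dining table is locked by a brass pin with a red tab, pushed through the staple on top of its lid. Pull the pin out and lay it in the middle of the green dish, then lift the lid straight off by its pale wooden handle and lay it flat, handle up, on the middle of the round cork mat. Set both down gently, do not drop them.

Things in the scene. Friction and masses are not known exactly. Their poses are not given: they have to be found in the camera images.
- pin: Loose 40 g pin: brass rod, 8 mm thick, with an upright red tab (x 16, y 20, z 40 mm). Origin: underside, mid-length; y along the rod to the tab, z up. Rod y -40 to +20 mm, axis at z 4; tab centred at y +30, z 0 to 40. Starts lying on the lid's top through the staple, parallel to lid y, origin at lid (-55, 22, 12) mm. Slides out level along its +y: clear after 24 mm, 45 leaves room; light friction.
- lid: Loose lid, 0.3 kg, 160 x 200 x 12 mm, on a fixed chest 85 mm high. Origin: centre of its underside, z up. Pale bar handle on top centre: 60 mm along x, 18 along y, z 12 to 46. The chest's brass staple (x 25, y 12 mm, 21 high above the lid, opening 15 x 16) passes a 31 x 18 slot at x -55, y 0. With the pin out it lifts straight up, clear after 35 mm; 70 leaves room. Any yaw on the mat is fine.
- green_dish: Shallow square green dish, 130 x 130 mm, 14 mm high, floor and walls 4 mm thick, sides along its x and y, fixed to the table. Origin at the centre of its underside; its inner floor is 4 mm above that. A white dish of the same shape is not the one. Which of the two is on the left changes.
- mat: Round cork mat, 240 mm across, 4 mm thick, flat on the table and fixed to it. Origin at the centre of its underside. It lies on the other side of the table's middle from the chest; which side changes.
Things that resemble listed ones, but are neither listed nor needed, are in the scene too. Leave any black or grey look-alike of the pin alone.

How it is judged:
On the way, in this order (a step that is already met when the one before it is completed fails the run):
1. the pin is drawn out and away from the lid, which still lies on the chest (distance between pin and lid above 0.13 m and distance of lid from where it was at the start of the episode below 0.015 m), for 0.1 s.
2. the pin lies released in the green dish, the lid still on the chest (horizontal distance between pin and green_dish below 0.03 m and height (world z) of pin below 0.022 m and angle between pin's own y axis and vertical between 1.39 and 1.75 rad and linear speed of pin below 0.03 m/s and angular speed of pin below 0.3 rad/s and contact force between the fingers and pin below 0.1 N and distance of lid from where it was at the start of the episode below 0.015 m), for 0.2 s.
3. the lid is lifted clear of the staple (height (world z) of lid above 0.12 m), for 0.1 s.
At the end, for the whole second after the job is handed in: The pin lies level (10 degrees) in the green dish, its middle within 30 mm of the centre, under 22 mm above the table; the lid lies handle up, flat within 10 degrees, under 10 mm above the table, its centre within 30 mm of the cork mat's; both released and at rest (horizontal distance between pin and green_dish below 0.03 m and height (world z) of pin below 0.022 m and angle between pin's own y axis and vertical between 1.39 and 1.75 rad and linear speed of each of pin, lid below 0.03 m/s and angular speed of each of pin, lid below 0.3 rad/s and contact force between the fingers and pin below 0.1 N and horizontal distance between lid and mat below 0.03 m and height (world z) of lid below 0.01 m and angle between lid's own z axis and vertical below 0.17 rad and contact force between the fingers and lid below 0.1 N); the robot touches nothing.
It fails at once if the lid is dropped (falls out of the fingers at over 0.7 m/s, about 25 mm) (linear speed of lid above 0.7 m/s and contact force between the fingers and lid below 0.1 N).
It fails at once if the pin is dropped (falls out of the fingers at over 0.8 m/s, about 33 mm) (linear speed of pin above 0.8 m/s and contact force between the fingers and pin below 0.1 N).
It also fails if it takes over 61 s, if anything falls off the work surface, if the arm or the gripper's body presses on something with over 40 N, if the wrist force passes 120 N, or if a joint passes its speed limit or range.

## Robot

A 6-joint arm with a two-finger parallel gripper is mounted at the origin on the work surface. World frame = base frame: x ahead of the robot, y to its left, z up, the work surface at z = 0. Lengths are in m, angles in rad, forces in N, time in s.
With the tool pointing down it reaches from about 0.35 to 0.975 m from the base axis. Payload 4.9 kg.
Tool frame: the origin (TCP) lies at the very end of the fingers, on their centre line; the grasp point (between the pads) lies 19 mm behind it; x points along the fingers, y is the direction in which the jaws open and shut, and the axes are right-handed (so a half turn about x gives the same grasp; the last joint's range is limited). The gripper opens to 85 mm and grips with 20 to 120 N. Pads are 22 mm wide; open, the fingers measure 114 mm over their backs; the gripper's body (76 mm by 85 mm) begins 54 mm behind the grasp point. The pads swing forward as they close: fully open they stand 13 mm farther back than shut.
Start: joints at [-1.271, 0.053, 1.613, -0, 1.476, -0.119], TCP at [0.254, -0.571, 0.231] pointing down, gripper open.
Joint ranges: [-3.01, 3.01], [-1.01, 2.22], [0.06, 2.58], [-1.02, 4.17], [0.09, 2.62], [-3.14, 3.14]. Speed limits (rad/s): [2.57, 2.57, 3.14, 3.14, 3.14, 3.14].

## Interface

Orientations are given as a rotation vector (axis times angle).
In Python, from station import ctrl, get_image, calibration, finish_job, search_frame, cut_out, mark_of gives the robot as it stands. The module is installed in compiled form; this text tells all that it offers.
- The arm moves only by the tool arm_command, never from a script. Its argument "plan" is a list that holds one entry, the list of rows, each a list of 7 numbers: the shift along the tool's x, y, z in m, then the turn, a rotation vector about the tool's x, y, z in degrees, then the finger opening in m, from 0 to 0.0854. A call has 1 to 20 rows; each row shifts and turns the pose as measured when the row begins, along the tool's axes as they then stand; what a row does not reach is not made up. A row lasts 1/12 s, in which the tool goes at most 41.7 mm and 7.16 degrees, less where a joint would pass 70% of its speed; a pose out of reach is approached as far as the arm can. A call with a gripper value outside its range is refused whole. The fingers move at their own pace and stop on an object; "squeeze" is the grip in N (left out, the last holds). Time passes only in rows, so rows that do not move let the fingers close. It gives the time, the measured TCP pose, the force and the opening at its end, in the units of the state.
- ctrl.get_obs(): the state, without advancing time (a new reading comes with each control period).
- get_image(name): name is "scene" or "top" or "wrist"; returns the picture (384x512x3 uint8, red, green, blue); there is no depth.
- calibration(name): a dict with "fx", "fy", "cx", "cy" (pixels), "cam_to_world" (4x4, takes a point from camera to world coordinates); the wrist camera has in their place "hand_eye" (4x4, takes a point from camera to tool coordinates, whose origin is the TCP and whose axes are the tool frame's). Camera axes: x right, y down, z forward; pixel columns grow to the right and rows downward; lengths in m; the calibration is good to about 2 mm. A picture is of the moment at which its call begins: read the wrist's pose just before it. calibration takes no time and is no camera call.
- finish_job(): hands the job in, once; it reports no verdict.
Trained networks look in the newest picture that a camera, given by its name, has taken for a name from the list of things; names that differ only in an ending like _2 or _b are one class to them, and where a whole thing is asked for, a point or a joint stands for the part that bears it (a point fixed in the world has none). Each returns a list of dicts, best first, with "conf" (0 to 1); they miss things now and then, are a little off and sometimes report something else, mostly with a low value. They report only what shows in the picture. A call takes as long as a camera call. They do not tell look-alikes from the thing itself.
- search_frame(camera, thing): "at" ([x, y, z] in m, in the coordinates of the camera as it stood for that picture, good to about 4 mm: the middle of the surface that is visible of it).
- cut_out(camera, thing): "mask" (384x512 bool, what is visible of it).
- mark_of(camera, thing): "at" ([x, y, z] in m, in the coordinates of the camera as it stood for that picture, good to about 4 mm: a listed point, or the origin of a listed thing).
The state is a dict: "t": time; "q": joint angles; "dq": joint speeds; "effort": joint torques, N m; "tool_pos": TCP position; "tool_rot": TCP orientation; "contact_force": force on the tool from outside, world axes, zero at the start; "wrist_torque": the same for the moment, N m; "opening": finger opening in m.
Only numpy, scipy, OpenCV 4.12 (cv2) and the standard library are available. Lean on these libraries where they do the work, as an engineer would, in place of code of your own. Each camera call takes 0.05 s, during which the arm holds its last target. There are 200 camera calls.

## Working session

There is one attempt and no reset: what is moved stays moved. The work goes in short steps, Python scripts to look and compute and a tool call to move; the robot and the scene stay as the last step left them, time stands still between calls to the robot, and variables do not carry over. Pictures are saved under pics/ and viewed, about 8 in all and at most 12, crops included, and the job is handed in when it is done.

Besides the shell and the picture viewer there is one more tool, called after ">>>" in YAML: its name, and indented under it one key for each argument. arm_command: Moves the arm, as the interface text tells. Its arguments: {"type":"object","properties":{"plan":{"type":"array","items":{"type":"array","items":{"type":"array","items":{"type":"number"}}}},"squeeze":{"type":"number"}},"required":["plan"]}

```bash
mkdir -p pics; cat > h.py <<'E'
import numpy as np,cv2
from scipy.spatial.transform import Rotation as R
from station import *
np.set_printoptions(precision=4,suppress=True)
def pose():
    o=ctrl.get_obs();T=np.eye(4);T[:3,:3]=R.from_rotvec(o['tool_rot']).as_matrix();T[:3,3]=o['tool_pos'];return T
def cam(n,T=None):
    c=calibration(n);return c,(c['cam_to_world'] if n!='wrist' else (pose() if T is None else T)@np.array(c['hand_eye']))
def w(n,p,T=None):
    return (cam(n,T)[1]@np.r_[p,1])[:3]
def px2w(n,u,v,z,T=None):
    c,M=cam(n,T);M=np.array(M);d=M[:3,:3]@np.array([(u-c['cx'])/c['fx'],(v-c['cy'])/c['fy'],1]);o=M[:3,3];return o+d*(z-o[2])/d[2]
def proj(n,p,T=None):
    c,M=cam(n,T);q=np.linalg.inv(M)@np.r_[p,1];return np.array([c['fx']*q[0]/q[2]+c['cx'],c['fy']*q[1]/q[2]+c['cy']])
def snap(n,f):
    im=get_image(n);cv2.imwrite('pics/'+f,im[:,:,::-1]);return im
def toolshift(target):
    T=pose();return T[:3,:3].T@(np.array(target)-T[:3,3])
E
python3 - <<'E'
from h import *
a=snap('top','a.png');
b=snap('scene','b.png')
cv2.imwrite('pics/ab.png',np.hstack([a,b])[:,:,::-1][:, :])
for n in('top','scene'):
  for t in('pin','lid','green_dish','mat'):
    for r in mark_of(n,t)[:3]:print(n,t,'mark',round(r['conf'],2),w(n,r['at']),proj(n,w(n,r['at'])))
o=ctrl.get_obs();print(o['t'],o['tool_pos'],o['tool_rot']);print(pose()[:3,:3])
E
```

```text
top pin mark 0.58 [ 0.3849 -0.1221  0.0005] [308.5331 240.5271]
top pin mark 0.57 [ 0.562  -0.1674  0.0974] [332.5873 164.3798]
top pin mark 0.48 [0.574  0.0036 0.0012] [257.0395 164.4892]
top lid mark 0.8 [ 0.6197 -0.1804  0.0825] [336.6628 140.2425]
top green_dish mark 0.67 [0.399  0.3025 0.0012] [135.932  236.0684]
top mat mark 0.83 [ 0.6271  0.1956 -0.0022] [180.0336 143.9947]
scene pin mark 0.74 [ 0.3807 -0.1199  0.0014] [239.9568 157.2786]
scene pin mark 0.53 [ 0.5647 -0.1712  0.0976] [171.2996 167.5392]
scene pin mark 0.5 [ 0.5692  0.0039 -0.0008] [245.8491 230.2842]
scene lid mark 0.6 [ 0.6208 -0.1837  0.0859] [150.2294 186.8978]
scene green_dish mark 0.75 [0.3953 0.3011 0.0021] [411.0373 224.0297]
scene mat mark 0.6 [0.6288 0.1947 0.0014] [320.7501 291.7789]
0.5 [ 0.2541 -0.571   0.2313] [ 1.9905  0.4231 -1.9905]
[[-0.      0.4067 -0.9136]
 [ 0.0001 -0.9136 -0.4067]
 [-1.     -0.0001 -0.    ]]
```

View pics/a.png

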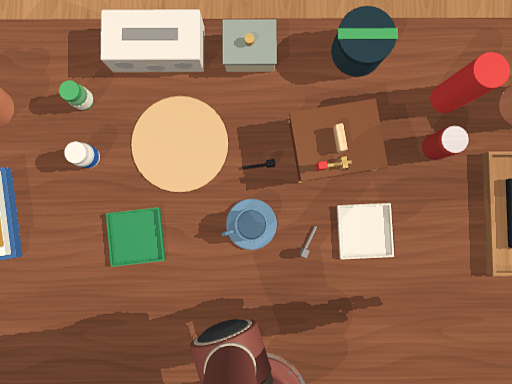

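View pics/b.png

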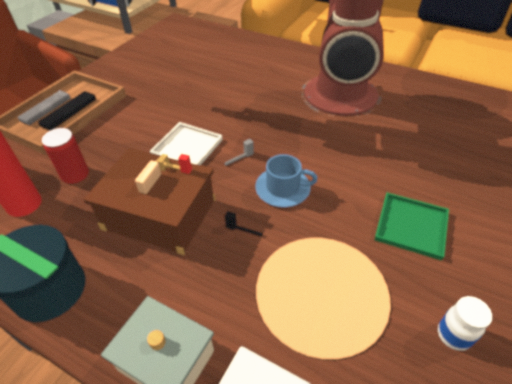

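The top view shows the chest at right, with handle (340,137), staple (345,162) and red tab (322,165). The green dish is at (136,236) and the mat at (180,144), both left of it. The black and grey pins are decoys, and the lid yaw is about +8.5°. I'll move over the tab first.

>>> arm_command:
  plan:
    - [[0,-0.018,-0.03,0,0,0,0.085],[0,-0.018,-0.03,0,0,0,0.085],[0,-0.018,-0.03,0,0,0,0.085],[0,-0.018,-0.03,0,0,0,0.085],[0,-0.018,-0.03,0,0,0,0.085],[0,-0.018,-0.03,0,0,0,0.085],[0,-0.018,-0.03,0,0,0,0.085],[0,-0.018,-0.03,0,0,0,0.085],[0,-0.018,-0.03,0,0,0,0.085],[0,-0.018,-0.03,0,0,0,0.085],[0,-0.018,-0.03,0,0,0,0.085],[0,-0.018,-0.03,0,0,0,0.085],[0,-0.018,-0.03,0,0,0,0.085],[0,-0.018,-0.03,0,0,0,0.085],[0,0,0,-7,0,0,0.085],[0,0,0,-7,0,0,0.085],[0,0,0,-7,0,0,0.085],[0,0,0,-7,0,0,0.085],[0,0,0,-7,0,0,0.085],[0,0,0,-7,0,0,0.085]]

```text
t: 2.17
tool_pos: [0.5495, -0.1502, 0.2331]
tool_rot: [1.507, 0.978, -1.501]
contact_force: [-0.6, 0.1, 0.6]
opening: 0.0852
```

>>> arm_command:
  plan:
    - [[0,0,0,-7,0,0,0.085],[0,0,0,-7,0,0,0.085],[0,0,0,-7,0,0,0.085],[0,0,0,-7,0,0,0.085],[0,0,0,-5,0,0,0.085],[0,0,0,0,0,0,0.085]]

```text
t: 2.67
tool_pos: [0.5497, -0.1499, 0.2337]
tool_rot: [1.073, 1.281, -1.071]
contact_force: [1.0, -0.5, -1.0]
opening: 0.0851
```

```bash
python3 - <<'E'
from h import *
T=pose();print(T)
snap('wrist','c.png')
for t in('pin','lid'):
    for f in(mark_of,search_frame):
      for r in f('wrist',t)[:2]:p=w('wrist',r['at'],T);print(t,f.__name__,round(r['conf'],2),p,proj('wrist',p,T))
E
```

```text
[[ 0.0074  0.9834  0.1814  0.5497]
 [-0.0049  0.1814 -0.9834 -0.1499]
 [-1.      0.0064  0.0062  0.2337]
 [ 0.      0.      0.      1.    ]]
pin call 0.97 [0.5709 0.0031 0.003 ] [300.9073  24.6021]
pin call 0.95 [ 0.5665 -0.1725  0.0947] [269.7564 199.0718]
pin call 0.92 [ 0.3684 -0.1083  0.0194] [106.5796  93.8839]
pin call 0.67 [ 0.5703 -0.0194  0.0243] [298.3193  44.0409]
lid call 0.74 [ 0.6226 -0.1815  0.0823] [319.1759 211.3557]
lid call 0.6 [ 0.6157 -0.1623  0.0927] [319.2103 197.2286]
```

View pics/c.png

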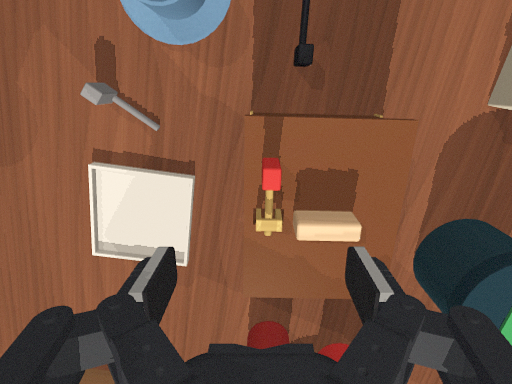

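The wrist view shows the tab at about (272,175), the staple at (269,220), the handle at (327,226), and the lid's top edge running (246,115)–(415,119).

```bash
python3 - <<'E'
from h import *
T=pose()
M=cam('wrist',T)[1];print('cam',M[:3,3])
a,b,c,d=[px2w('wrist',*p,.097,T) for p in((246,115),(415,119),(408,298),(243,297))]
print(a,b,c,d,(a+b+c+d)/4,np.linalg.norm(a-b),np.linalg.norm(a-d))
y=np.arctan2(*(b-a)[1::-1]);y2=np.arctan2(*(a-d)[1::-1])-np.pi/2;print(np.degrees([y,y2]))
h=px2w('wrist',327,219,.131,T);print('handle top approx',h)
im=cv2.imread('pics/c.png');m=(im[:,:,2]>150)&(im[:,:,1]<60)&(im[:,:,0]<60);m[:140]=0;m[210:]=0;m[:,:240]=0;m[:,300:]=0
ys,xs=np.nonzero(m);print(xs.min(),xs.max(),ys.min(),ys.max())
for yaw in (7,8.5,10):
  L=np.array([.621,-.182]);r=R.from_euler('z',yaw,degrees=True).as_matrix()
  for q in [(-55-8,42,52),(-55+8,62,52),(-55-8,62,52),(-55+8,42,52),(-80,-100,12),(80,100,12),(-80,100,12),(-30,0,46),(30,0,46)]:
    p=r@np.array(q)/1000+[L[0],L[1],.085];print(yaw,q,proj('wrist',p,T))
E
```

```text
cam [ 0.536  -0.0673  0.3753]
[ 0.5295 -0.095   0.097 ] [ 0.6824 -0.0711  0.097 ] [ 0.7434 -0.2624  0.097 ] [ 0.5587 -0.2933  0.097 ] [ 0.6285 -0.1805  0.097 ] 0.1547721323493958 0.20044928267158343
[8.9073 8.3823]
handle top approx [ 0.6168 -0.1688  0.131 ]
262 281 158 190
7 (-63, 42, 52) [261.8449 187.9763]
7 (-47, 62, 52) [282.6504 166.0685]
7 (-63, 62, 52) [263.2642 165.0292]
7 (-47, 42, 52) [280.7313 188.9518]
7 (-80, -100, 12) [238.9997 294.6851]
7 (80, 100, 12) [420.2898 122.2491]
7 (-80, 100, 12) [246.3624 112.1537]
7 (-30, 0, 46) [295.2019 231.1415]
7 (30, 0, 46) [360.3171 234.2737]
8.5 (-63, 42, 52) [260.4584 189.766 ]
8.5 (-47, 62, 52) [280.5864 167.4323]
8.5 (-63, 62, 52) [261.2032 166.8887]
8.5 (-47, 42, 52) [279.3404 190.2711]
8.5 (-80, -100, 12) [241.2855 296.2954]
8.5 (80, 100, 12) [417.9702 119.803 ]
8.5 (-80, 100, 12) [243.4139 114.3947]
8.5 (-30, 0, 46) [295.1315 231.913 ]
8.5 (30, 0, 46) [360.4484 233.5079]
10 (-63, 42, 52) [259.1274 191.5817]
10 (-47, 62, 52) [278.565  168.8428]
10 (-63, 62, 52) [259.2014 168.7918]
10 (-47, 42, 52) [277.9898 191.6194]
10 (-80, -100, 12) [243.6106 297.8496]
10 (80, 100, 12) [415.5635 117.4184]
10 (-80, 100, 12) [240.5386 116.7041]
10 (-30, 0, 46) [295.0836 232.6837]
10 (30, 0, 46) [360.5577 232.7401]
```

>>> arm_command:
  plan:
    - [[0,0.011,-0.01,2,0,0,0.06],[0.025,0,0,0,0,0,0.06],[0.025,0,0,0,0,0,0.06],[0.025,0,0,0,0,0,0.06],[0.02,0,0,0,0,0,0.06],[0.01,0,0,0,0,0,0.06],[0,0,0,0,0,0,0.06]]

```text
t: 3.5
tool_pos: [0.5625, -0.1392, 0.1284]
tool_rot: [1.11, 1.253, -1.103]
contact_force: [-0.1, -0.4, -0.3]
opening: 0.06
```

```bash
python3 - <<'E'
from h import *
T=pose();print(T,ctrl.get_obs()['opening']);print('to go',toolshift((.5596,-.1384,.107)))
snap('wrist','d.png')
E
```

```text
[[ 0.0147  0.9908  0.1346  0.5625]
 [-0.0077  0.1347 -0.9909 -0.1392]
 [-0.9999  0.0135  0.0096  0.1284]
 [ 0.      0.      0.      1.    ]] 0.05995786559981533
to go [ 0.0214 -0.0031 -0.0013]
```

View pics/d.png

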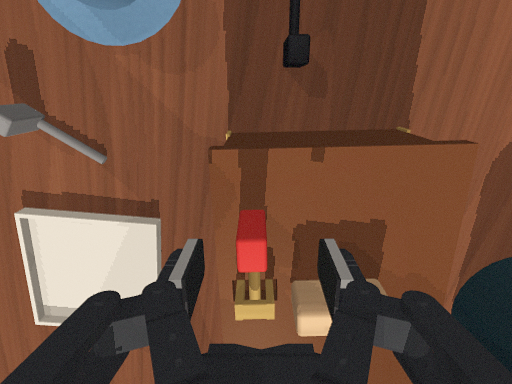

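The tab at (252,240) sits between the fingers and about 3 mm off centre. I'll correct that and the slight tilt, descend and grip.

>>> arm_command:
  plan:
    - [[0,-0.003,-0.001,0,0.5,-0.8,0.06],[0.012,0,0,0,0,0,0.06],[0.009,0,0,0,0,0,0.06],[0,0,0,0,0,0,0.06]]

```text
t: 3.88
tool_pos: [0.5626, -0.14, 0.1122]
tool_rot: [1.11, 1.261, -1.107]
contact_force: [-0.3, 0.1, -0.4]
opening: 0.0601
```

>>> arm_command:
  plan:
    - [[0,0,0,0,0,0,0.0],[0,0,0,0,0,0,0.0],[0,0,0,0,0,0,0.0],[0,0,0,0,0,0,0.0],[0,0,0,0,0,0,0.0],[0,0,0,0,0,0,0.0]]
  squeeze: 30

```text
t: 4.38
tool_pos: [0.5628, -0.1405, 0.1133]
tool_rot: [1.11, 1.26, -1.107]
contact_force: [-0.9, -1.0, -0.8]
opening: 0.0153
```

>>> arm_command:
  plan:
    - [[0.0002,0,-0.005,0,0,0,0.0],[0.0002,0,-0.008,0,0,0,0.0],[0.0002,0,-0.008,0,0,0,0.0],[0.0002,0,-0.008,0,0,0,0.0],[0.0002,0,-0.008,0,0,0,0.0],[0.0002,0,-0.008,0,0,0,0.0],[0.0002,0,-0.008,0,0,0,0.0],[0.0002,0,-0.008,0,0,0,0.0],[0,0,0,0,0,0,0.0]]

```text
t: 5.13
tool_pos: [0.5552, -0.0734, 0.113]
tool_rot: [1.11, 1.256, -1.104]
contact_force: [-1.0, -0.1, -0.1]
opening: 0.0154
```

```bash
python3 - <<'E'
from h import *
T=pose();print(T,ctrl.get_obs()['opening'])
snap('wrist','e.png')
E
```

```text
[[ 0.0121  0.9909  0.1344  0.5552]
 [-0.0062  0.1345 -0.9909 -0.0734]
 [-0.9999  0.0112  0.0078  0.113 ]
 [ 0.      0.      0.      1.    ]] 0.015411661762202714
```

View pics/e.png

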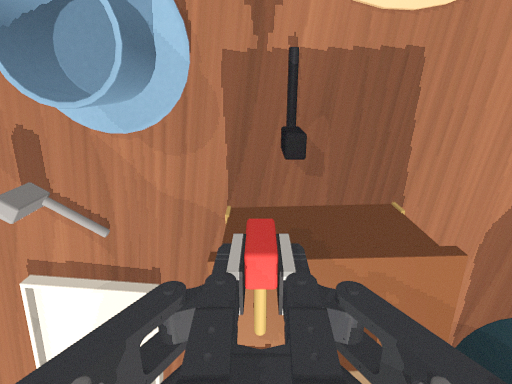

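The pin is free and held straight by the tab (260,255), with the rod at (260,310). Next I'll lift it and carry it to the green dish.

>>> arm_command:
  plan:
    - [[-0.015,0,0,0,0,0,0.0],[-0.025,0,0,0,0,0,0.0],[-0.025,0,0,0,0,0,0.0],[-0.025,0,0,0,0,0,0.0],[-0.015,0,0,0,0,0,0.0],[0,-0.005,-0.02,0,0,0,0.0],[0,-0.008,-0.032,0,0,0,0.0],[0,-0.008,-0.032,0,0,0,0.0],[0,-0.008,-0.032,0,0,0,0.0],[0,-0.008,-0.032,0,0,0,0.0],[0,-0.008,-0.032,0,0,0,0.0],[0,-0.008,-0.032,0,0,0,0.0],[0,-0.008,-0.032,0,0,0,0.0],[0,-0.008,-0.032,0,0,0,0.0],[0,-0.008,-0.032,0,0,0,0.0],[0,-0.008,-0.032,0,0,0,0.0],[0,-0.008,-0.032,0,0,0,0.0],[0,-0.008,-0.032,0,0,0,0.0],[0,0,-0.012,0,0,0,0.0],[0,0,0,0,0,0,0.0]]

```text
t: 6.85
tool_pos: [0.3899, 0.3421, 0.2155]
tool_rot: [1.118, 1.263, -1.115]
contact_force: [-0.4, -0.7, -0.2]
opening: 0.0151
```

```bash
python3 - <<'E'
from h import *
T=pose();print(T,ctrl.get_obs()['opening'])
im=snap('wrist','f.png')
for t in('green_dish','pin'):
  for r in mark_of('wrist',t)[:2]:print(t,r['conf'],w('wrist',r['at'],T))
get_image('top')
for t in('green_dish','pin'):
  for r in mark_of('top',t)[:3]:print('top',t,r['conf'],w('top',r['at']))
E
```

```text
[[ 0.0035  0.9922  0.1242  0.3899]
 [-0.0002  0.1242 -0.9923  0.3421]
 [-1.      0.0034  0.0006  0.2155]
 [ 0.      0.      0.      1.    ]] 0.015073585186814656
green_dish 0.93 [0.4012 0.3042 0.0034]
pin 0.82 [0.397  0.3095 0.1965]
pin 0.41 [0.5708 0.004  0.0023]
top pin 0.63 [ 0.3835 -0.1194  0.0002]
top pin 0.53 [0.5749 0.0014 0.0018]
top pin 0.51 [0.3945 0.3157 0.1943]
```

View pics/f.png

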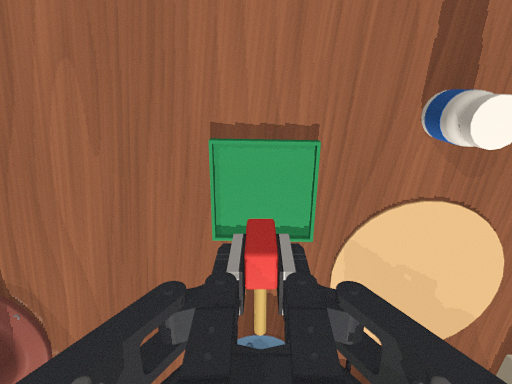

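>>> arm_command:
  plan:
    - [[0,0.002,0.011,0,0,0,0.0],[0.025,0,0,0,0,0,0.0],[0.03,0,0,0,0,0,0.0],[0.03,0,0,0,0,0,0.0],[0.03,0,0,0,0,0,0.0],[0.03,0,0,0,0,0,0.0],[0.02,0,0,0,0,0,0.0],[0.01,0,0,0,0,0,0.0],[0,0,0,0,0,0,0.0]]

```text
t: 7.9
tool_pos: [0.4056, 0.3172, 0.0397]
tool_rot: [1.139, 1.246, -1.12]
contact_force: [0.2, -0.8, -1.0]
opening: 0.0153
```

```bash
python3 - <<'E'
from h import *
T=pose();print(T)
im=snap('wrist','g.png')
for t in('green_dish','pin'):
  for r in mark_of('wrist',t)[:1]:print(t,r['conf'],w('wrist',r['at'],T))
E
```

```text
[[ 0.016   0.9943  0.105   0.4056]
 [ 0.0014  0.1049 -0.9945  0.3172]
 [-0.9999  0.0161  0.0003  0.0397]
 [ 0.      0.      0.      1.    ]]
green_dish 0.69 [ 0.6331  0.1977 -0.0001]
pin 0.8 [0.4112 0.2874 0.0187]
```

View pics/g.png

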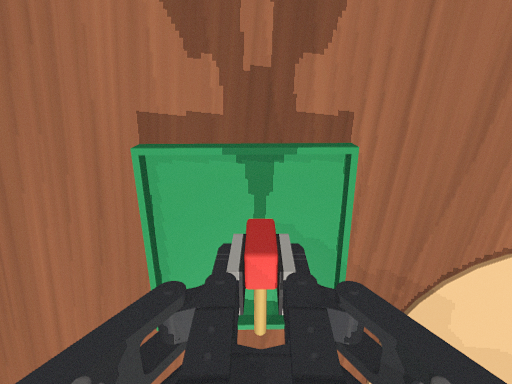

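The pin has drifted about 14 mm towards the near wall. I'll re-centre it above the rim and then lower.

>>> arm_command:
  plan:
    - [[-0.002,-0.005,-0.007,0,0,-0.9,0.0],[0,-0.005,-0.007,0,0,0,0.0],[0,0,0,0,0,0,0.0]]

```text
t: 8.3
tool_pos: [0.3989, 0.335, 0.0511]
tool_rot: [1.143, 1.253, -1.119]
contact_force: [-0.1, 1.5, -0.9]
opening: 0.0157
```

```bash
python3 - <<'E'
from h import *
T=pose();print(T,toolshift((.3946,.3298,.0208)))
E
```

```text
[[ 0.0124  0.9944  0.1045  0.3989]
 [ 0.0084  0.1044 -0.9945  0.335 ]
 [-0.9999  0.0132 -0.0071  0.0511]
 [ 0.      0.      0.      1.    ]] [ 0.0302 -0.0052  0.0049]
```

>>> arm_command:
  plan:
    - [[0,-0.005,0.005,0,0,0,0.0],[0.008,0,0,0,0,0,0.0],[0.007,0,0,0,0,0,0.0],[0,0,0,0,0,0,0.0],[0,0,0,0,0,0,0.0]]

```text
t: 8.72
tool_pos: [0.3951, 0.3314, 0.0376]
tool_rot: [1.145, 1.252, -1.111]
contact_force: [0.2, -0.5, -0.6]
opening: 0.0152
```

```bash
python3 - <<'E'
from h import *
T=pose();print(T,toolshift((.3946,.3298,.0208)))
E
```

```text
[[ 0.0176  0.994   0.1077  0.3951]
 [ 0.0113  0.1075 -0.9941  0.3314]
 [-0.9998  0.0187 -0.0093  0.0376]
 [ 0.      0.      0.      1.    ]] [ 0.0168 -0.001   0.0017]
```

>>> arm_command:
  plan:
    - [[0.006,-0.001,0.001,0,-0.5,-1,0.0],[0.006,0,0,0,0,0,0.0],[0.003,0,0,0,0,0,0.0],[0.0015,0,0,0,0,0,0.0],[0,0,0,0,0,0,0.0]]

```text
t: 9.13
tool_pos: [0.3947, 0.3301, 0.0202]
tool_rot: [1.128, 1.259, -1.132]
contact_force: [-0.7, -1.3, 1.1]
opening: 0.0152
```

```bash
python3 - <<'E'
from h import *
T=pose();print(T,toolshift((.3946,.3298,.0208)),ctrl.get_obs()['contact_force'])
E
```

```text
[[-0.0022  0.9943  0.107   0.3947]
 [-0.0015  0.107  -0.9943  0.3301]
 [-1.     -0.0023  0.0013  0.0202]
 [ 0.      0.      0.      1.    ]] [-0.0006 -0.0001  0.0003] [-0.7197 -1.2896  1.0761]
```

Just at the floor with ~1 N upward. I'll release here.

>>> arm_command:
  plan:
    - [[0,0,0,0,0,0,0.03],[0,0,0,0,0,0,0.04],[0,0,0,0,0,0,0.045],[0,0,0,0,0,0,0.045],[-0.01,0,0,0,0,0,0.045],[-0.02,0,0,0,0,0,0.045],[-0.03,0,0,0,0,0,0.045],[-0.04,0,0,0,0,0,0.06],[-0.04,0,0,0,0,0,0.085],[-0.04,0,0,0,0,0,0.085],[-0.04,0,0,0,0,0,0.085],[0,0,0,0,0,0,0.085]]

```text
t: 10.13
tool_pos: [0.3922, 0.3284, 0.2493]
tool_rot: [1.121, 1.261, -1.14]
contact_force: [0.7, 0.5, 0.5]
opening: 0.0848
```

```bash
python3 - <<'E'
from h import *
T=pose();print(T)
snap('wrist','i.png')
for t in('green_dish','pin','mat'):
  for r in mark_of('wrist',t)[:2]:print(t,r['conf'],w('wrist',r['at'],T))
snap('top','j.png')
for t in('green_dish','pin','mat','lid'):
  for r in mark_of('top',t)[:3]:print('top',t,r['conf'],w('top',r['at']))
E
```

```text
[[-0.0101  0.9942  0.1068  0.3922]
 [-0.0062  0.1068 -0.9943  0.3284]
 [-0.9999 -0.0107  0.0051  0.2493]
 [ 0.      0.      0.      1.    ]]
green_dish 0.6 [0.3996 0.3023 0.0007]
pin 0.55 [0.4001 0.2985 0.0012]
pin 0.54 [0.5721 0.0028 0.0033]
mat 0.76 [0.632  0.1974 0.0011]
top green_dish 0.88 [0.3977 0.3012 0.0001]
top pin 0.63 [0.5762 0.0033 0.005 ]
top pin 0.53 [ 0.3834 -0.1216  0.0016]
top pin 0.5 [0.3981 0.3057 0.0027]
top mat 0.73 [ 0.6215  0.1961 -0.0023]
top lid 0.78 [ 0.6165 -0.1828  0.082 ]
```

View pics/i.png

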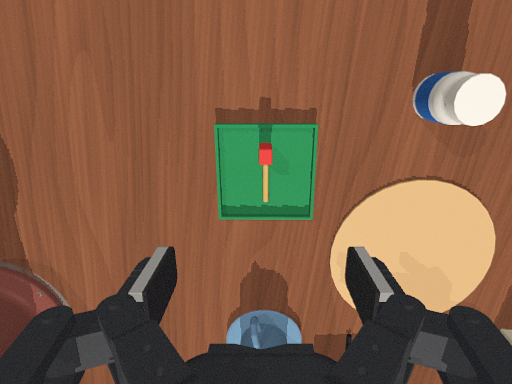

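The pin lies level near the centre of the dish (265,170) and is released. Next I'll go to the lid handle, turning a quarter so the jaws open along the lid's y.

>>> arm_command:
  plan:
    - [[0,0.008,0.025,0,0,0,0.085],[0,0.012,0.038,0,0,0,0.085],[0,0.012,0.038,0,0,0,0.085],[0,0.012,0.038,0,0,0,0.085],[0,0.012,0.038,0,0,0,0.085],[0,0.012,0.038,0,0,0,0.085],[0,0.012,0.038,0,0,0,0.085],[0,0.012,0.038,0,0,0,0.085],[0,0.012,0.038,0,0,0,0.085],[0,0.012,0.038,0,0,0,0.085],[0,0.012,0.038,0,0,0,0.085],[0,0.012,0.038,0,0,0,0.085],[0,0.012,0.038,0,0,0,0.085],[0,0.012,0.038,0,0,0,0.085],[0,0.009,0.02,0,0,0,0.085],[0,0,0,7,0,0,0.085],[0,0,0,7,0,0,0.085],[0,0,0,7,0,0,0.085],[0,0,0,7,0,0,0.085],[0,0,0,7,0,0,0.085]]

```text
t: 12.25
tool_pos: [0.6216, -0.2184, 0.2123]
tool_rot: [1.529, 0.945, -1.631]
contact_force: [-0.1, 0.8, -0.5]
opening: 0.0846
```

>>> arm_command:
  plan:
    - [[0,0,0,7,0,0,0.085],[0,0,0,7,0,0,0.085],[0,0,0,7,0,0,0.085],[0,0,0,7,0,0,0.085],[0,0,0,7,0,0,0.085],[0,0,0,7,0,0,0.085],[0,0,0,7,0,0,0.085],[0,0,0,0,0,0,0.085],[0,0,0,0,0,0,0.085]]

```text
t: 13.0
tool_pos: [0.6179, -0.2173, 0.1999]
tool_rot: [2.045, 0.203, -2.206]
contact_force: [-0.3, -0.6, -0.1]
opening: 0.0851
```

```bash
python3 - <<'E'
from h import *
T=pose();print(T,toolshift((.6215,-.182,.105)), 'yaw',np.degrees(np.arctan2(T[1,1],T[0,1])))
snap('wrist','k.png')
for r in mark_of('wrist','lid')[:2]:print(r['conf'],w('wrist',r['at'],T))
E
```

```text
[[-0.0753  0.1839 -0.98    0.6179]
 [-0.0016 -0.9829 -0.1843 -0.2173]
 [-0.9972 -0.0124  0.0743  0.1999]
 [ 0.      0.      0.      1.    ]] [ 0.0943 -0.0328 -0.0171] yaw -79.40001502369448
0.86 [ 0.6225 -0.1813  0.0814]
```

View pics/k.png

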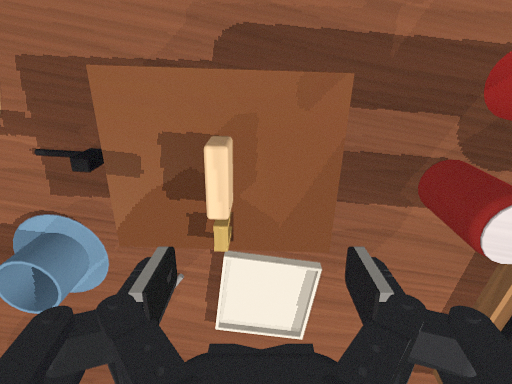

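The wrist has tilted about 4°. The handle is at (219,178) and the staple at (222,235). I'll level the tool, centre it and look again.

>>> arm_command:
  plan:
    - [[-0.01,0,0,2.3,4.3,0.7,0.085],[0,-0.017,-0.004,0,0,0,0.085],[0,-0.017,-0.004,0,0,0,0.085],[0,0,0,0,0,0,0.085]]

```text
t: 13.43
tool_pos: [0.6215, -0.1817, 0.2087]
tool_rot: [2.146, 0.159, -2.142]
contact_force: [-0.7, -0.3, -0.1]
opening: 0.0847
```

```bash
python3 - <<'E'
from h import *
T=pose();print(T,toolshift((.6215,-.182,.105)), 'yaw',np.degrees(np.arctan2(T[1,1],T[0,1])))
print(R.align_vectors([[0,0,-1.]],[[0,0,-1.]])[1], T[:3,:3].T@[0,0,-1])
im=snap('wrist','l.png')
for r in mark_of('wrist','lid')[:2]:print(r['conf'],w('wrist',r['at'],T))
r=R.from_euler('z',8.3,degrees=True).as_matrix()
for q in [(-30,-9),(30,-9),(30,9),(-30,9)]:
  p=r@np.array([*q,46])/1000+[.6215,-.182,.085];u=proj('wrist',p,T);print(u);cv2.circle(im,tuple(int(round(a)) for a in u),3,(0,0,255),-1)
cv2.imwrite('pics/l2.png',im[:,:,::-1])
E
```

```text
[[ 0.002   0.1477 -0.989   0.6215]
 [-0.0003 -0.989  -0.1477 -0.1817]
 [-1.      0.0006 -0.002   0.2087]
 [ 0.      0.      0.      1.    ]] [0.1037 0.0002 0.0003] yaw -81.50496780534279
0.0 [ 1.     -0.0006  0.002 ]
0.66 [ 0.6216 -0.1785  0.0829]
[271.7097 235.311 ]
[272.9115 164.1838]
[249.131  164.1125]
[249.7869 235.2553]
```

View pics/l2.png

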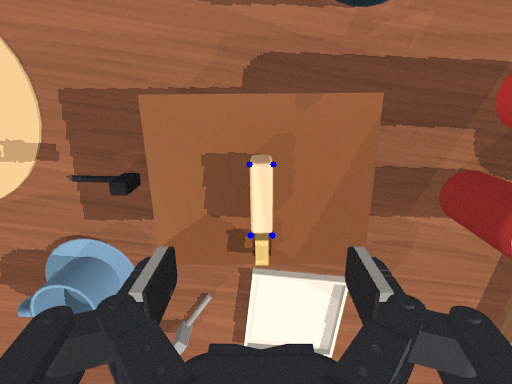

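The projected handle corners match the picture to about 2 mm, with the tool centred and level. Descending.

>>> arm_command:
  plan:
    - [[0.02,0,0,0,0,0,0.085],[0.025,0,0,0,0,0,0.085],[0.02,0,0,0,0,0,0.085],[0.01,0,0,0,0,0,0.085],[0,0,0,0,0,0,0.085]]

```text
t: 13.95
tool_pos: [0.6238, -0.1857, 0.1331]
tool_rot: [2.145, 0.155, -2.135]
contact_force: [-1.0, -0.2, -0.8]
opening: 0.0851
```

```bash
cat > s.py <<'E'
from h import *
import sys
T=pose();print(T[:3,3],'shift',toolshift([float(a) for a in sys.argv[1:4]]),'yaw',np.degrees(np.arctan2(T[1,1],T[0,1])))
d=T[:3,:3].T@[0,0,-1];print('level: y',np.degrees(-d[2]),'z',np.degrees(d[1]))
o=ctrl.get_obs();print(o['contact_force'],o['opening'],o['t'])
E
python3 s.py .622 -.182 .105
```

```text
[ 0.6238 -0.1857  0.1331] shift [ 0.0281 -0.0041  0.0013] yaw -81.35766528791399
level: y -0.25773406028259227 z -0.3776799902285787
[-0.9731 -0.2006 -0.8141] 0.08510478292098178 13.95
```

>>> arm_command:
  plan:
    - [[0.008,-0.004,0.001,0,-0.2,-0.4,0.06],[0.01,0,0,0,0,0,0.06],[0.009,0,0,0,0,0,0.06],[0,0,0,0,0,0,0.06]]

```text
t: 14.28
tool_pos: [0.6233, -0.1827, 0.1059]
tool_rot: [2.145, 0.162, -2.14]
contact_force: [-0.2, -0.0, -0.7]
opening: 0.06
```

```bash
python3 s.py .622 -.182 .105
```

```text
[ 0.6233 -0.1827  0.1059] shift [ 0.0009 -0.0008  0.0012] yaw -81.33742735177805
level: y -0.14904855482810755 z -0.03416040897526002
[-0.2324 -0.0059 -0.7375] 0.05999041586142393 14.2833
```

>>> arm_command:
  plan:
    - [[0,0,0,0,0,0,0.0],[0,0,0,0,0,0,0.0],[0,0,0,0,0,0,0.0],[0,0,0,0,0,0,0.0],[0,0,0,0,0,0,0.0],[0,0,0,0,0,0,0.0]]
  squeeze: 70

```text
t: 14.78
tool_pos: [0.624, -0.183, 0.1071]
tool_rot: [2.147, 0.161, -2.137]
contact_force: [0.3, -0.3, -0.8]
opening: 0.0166
```

>>> arm_command:
  plan:
    - [[-0.005,0,0,0,0,0,0.0],[-0.008,0,0,0,0,0,0.0],[-0.008,0,0,0,0,0,0.0],[-0.008,0,0,0,0,0,0.0]]

```text
t: 15.12
tool_pos: [0.6211, -0.1818, 0.1338]
tool_rot: [2.14, 0.165, -2.147]
contact_force: [-0.5, 0.8, -3.8]
opening: 0.0166
```

```bash
python3 s.py .6233 -.1827 .20
```

```text
[ 0.6211 -0.1818  0.1338] shift [-0.0663  0.001  -0.0018] yaw -81.32768887041367
level: y 0.1680071113313464 z 0.15223747936017026
[-0.5212  0.7888 -3.7604] 0.01662440479865212 15.1167
```

>>> arm_command:
  plan:
    - [[-0.01,0,-0.001,0,0,0,0.0],[-0.015,0,0,0,0,0,0.0],[-0.02,0,0,0,0,0,0.0],[-0.02,0,0,0,0,0,0.0],[-0.02,0,0,0,0,0,0.0],[-0.01,0,0,0,0,0,0.0],[0,0,0,0,0,0,0.0]]

```text
t: 15.7
tool_pos: [0.6234, -0.182, 0.2408]
tool_rot: [2.145, 0.162, -2.14]
contact_force: [-0.2, 0.1, -3.1]
opening: 0.0166
```

```bash
python3 s.py .627 .1965 .22; python3 - <<'E'
from h import *
T=pose();snap('wrist','m.png')
for r in mark_of('wrist','lid')[:1]:p=w('wrist',r['at'],T);print(r['conf'],p,toolshift(p))
E
```

```text
[ 0.6234 -0.182   0.2408] shift [ 0.0208 -0.3736 -0.0607] yaw -81.32066938332417
level: y -0.12278703204699934 z -0.0207689806372518
[-0.1966  0.0821 -3.1108] 0.016582856455486177 15.7
0.84 [ 0.6218 -0.1813  0.2185] [ 0.0196 -0.0004  0.0007]
```

View pics/m.png

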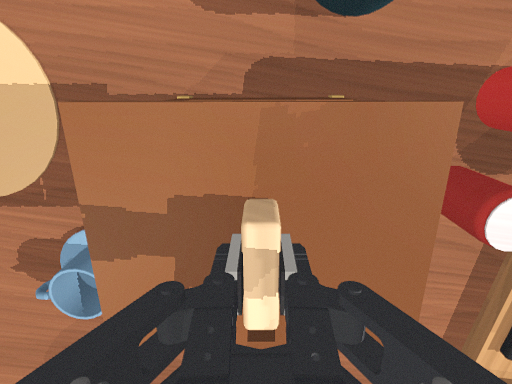

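The lid is held level and clear of the staple. Now I'll carry it to the mat at about (.628, .196).

>>> arm_command:
  plan:
    - [[0,-0.012,-0.002,0,0,0,0.0],[0,-0.02,-0.003,0,0,0,0.0],[0,-0.028,-0.005,0,0,0,0.0],[0,-0.028,-0.005,0,0,0,0.0],[0,-0.028,-0.005,0,0,0,0.0],[0,-0.028,-0.005,0,0,0,0.0],[0,-0.028,-0.005,0,0,0,0.0],[0,-0.028,-0.005,0,0,0,0.0],[0,-0.028,-0.005,0,0,0,0.0],[0,-0.028,-0.005,0,0,0,0.0],[0,-0.028,-0.005,0,0,0,0.0],[0,-0.028,-0.005,0,0,0,0.0],[0,-0.028,-0.004,0,0,0,0.0],[0,-0.02,-0.003,0,0,0,0.0],[0,-0.01,0,0,0,0,0.0],[0,0,0,0,0,0,0.0]]

```text
t: 17.13
tool_pos: [0.6094, 0.2213, 0.2044]
tool_rot: [2.09, 0.176, -2.206]
contact_force: [-0.6, 0.0, -4.3]
opening: 0.0164
```

```bash
python3 s.py .629 .196 .0275
```

```text
[0.6094 0.2213 0.2044] shift [ 0.1753  0.0308 -0.025 ] yaw -81.37738870423722
level: y 3.035172893348155 z 0.9295388673167319
[-0.6163  0.0454 -4.2848] 0.016449281273800704 17.1333
```

>>> arm_command:
  plan:
    - [[0,0,0,0,3,0.9,0.0],[0,0.014,-0.008,0,0,0,0.0],[0,0.014,-0.008,0,0,0,0.0],[0.02,0,0,0,0,0,0.0],[0.025,0,0,0,0,0,0.0],[0.025,0,0,0,0,0,0.0],[0.025,0,0,0,0,0,0.0],[0.012,0,0,0,0,0,0.0],[0,0,0,0,0,0,0.0]]

```text
t: 17.88
tool_pos: [0.632, 0.1817, 0.09]
tool_rot: [2.14, 0.146, -2.151]
contact_force: [-1.1, -0.9, -4.7]
opening: 0.0163
```

```bash
python3 s.py .629 .196 .026; python3 - <<'E'
from h import *
get_image('top')
for n in('lid','mat','pin'):
  for r in mark_of('top',n)[:1]:print(n,r['conf'],w('top',r['at']))
E
```

```text
[0.632  0.1817 0.09  ] shift [ 0.064  -0.0149  0.0006] yaw -81.87397103100069
level: y 0.3036211346241736 z -0.29377825834097165
[-1.0863 -0.855  -4.6834] 0.016278410637763273 17.8833
lid 0.68 [0.625  0.1807 0.0666]
pin 0.59 [ 0.3836 -0.1229  0.0011]
```

>>> arm_command:
  plan:
    - [[0,-0.014,0.001,0,0.3,-0.3,0.0],[0.012,0,0,0,0,0,0.0],[0.015,0,0,0,0,0,0.0],[0.01,0,0,0,0,0,0.0],[0.005,0,0,0,0,0,0.0],[0,0,0,0,0,0,0.0]]

```text
t: 18.58
tool_pos: [0.637, 0.2013, 0.0584]
tool_rot: [2.172, 0.161, -2.123]
contact_force: [0.4, 0.4, -4.5]
opening: 0.0166
```

```bash
python3 s.py .629 .196 .026
```

```text
[0.637  0.2013 0.0584] shift [0.0322 0.0042 0.0094] yaw -81.68550991854495
level: y -1.319736056120744 z 0.1404934850329029
[ 0.4249  0.4227 -4.4811] 0.016577320172469885 18.5833
```

>>> arm_command:
  plan:
    - [[0.003,0.004,0.008,0,-1.3,0.1,0.0],[0.008,0,0,0,0,0,0.0],[0.008,0,0,0,0,0,0.0],[0.005,0,0,0,0,0,0.0],[0,0,0,0,0,0,0.0]]

```text
t: 19.0
tool_pos: [0.6284, 0.1952, 0.0308]
tool_rot: [2.142, 0.156, -2.15]
contact_force: [-0.7, -1.2, -4.2]
opening: 0.0166
```

```bash
python3 s.py .629 .196 .026
```

```text
[0.6284 0.1952 0.0308] shift [ 0.0048 -0.0007 -0.0008] yaw -81.70404076902345
level: y 0.21358764840910993 z 0.016593518162709268
[-0.749  -1.2183 -4.2478] 0.01662921831190714 19.0
```

>>> arm_command:
  plan:
    - [[0.003,0,0,0,0.2,0,0.0],[0.002,0,0,0,0,0,0.0],[0.001,0,0,0,0,0,0.0],[0,0,0,0,0,0,0.0]]

```text
t: 19.33
tool_pos: [0.6292, 0.1952, 0.0266]
tool_rot: [2.147, 0.156, -2.146]
contact_force: [0.5, -0.1, -3.8]
opening: 0.0166
```

```bash
python3 s.py .629 .196 .026
```

```text
[0.6292 0.1952 0.0266] shift [ 0.0006 -0.0008  0.0001] yaw -81.71290912707973
level: y -0.048108369904806964 z 0.008220302491448282
[ 0.5303 -0.1252 -3.8019] 0.0166318045473437 19.3333
```

Still carrying the weight, so I'll lower a touch more until contact.

>>> arm_command:
  plan:
    - [[0.0015,0,0,0,0,0,0.0],[0.001,0,0,0,0,0,0.0],[0,0,0,0,0,0,0.0]]

```text
t: 19.58
tool_pos: [0.6302, 0.1955, 0.0263]
tool_rot: [2.149, 0.156, -2.143]
contact_force: [-0.4, 0.2, -4.2]
opening: 0.017
```

>>> arm_command:
  plan:
    - [[0.0025,0,0,0,0,0,0.0],[0.002,0,0,0,0,0,0.0],[0.0005,0,0,0,0,0,0.0]]

```text
t: 19.83
tool_pos: [0.6309, 0.1957, 0.0263]
tool_rot: [2.148, 0.156, -2.144]
contact_force: [0.1, 0.0, -3.1]
opening: 0.0166
```

>>> arm_command:
  plan:
    - [[0.003,0,0,0,0,0,0.0],[0.003,0,0,0,0,0,0.0]]

```text
t: 20.0
tool_pos: [0.6312, 0.1957, 0.0261]
tool_rot: [2.145, 0.155, -2.146]
contact_force: [-13.1, -3.6, 18.7]
opening: 0.0165
```

```bash
python3 s.py .629 .196 .026
```

```text
[0.6312 0.1957 0.0261] shift [ 0.0001 -0.0006  0.0022] yaw -81.67128157633682
level: y 0.028980601944596906 z -0.04907684224738152
[-13.1151  -3.6155  18.6907] 0.016500097888005227 20.0
```

Firm contact: the lid rests on the mat. I'll release and retreat.

>>> arm_command:
  plan:
    - [[0,0,0,0,0,0,0.0],[0,0,0,0,0,0,0.04],[0,0,0,0,0,0,0.05],[0,0,0,0,0,0,0.06],[0,0,0,0,0,0,0.06],[-0.01,0,0,0,0,0,0.06],[-0.02,0,0,0,0,0,0.06],[-0.03,0,0,0,0,0,0.06],[-0.04,0,0,0,0,0,0.06],[-0.04,0,0,0,0,0,0.06],[-0.03,0,0,0,0,0,0.06],[0,0,0.03,0,0,0,0.06],[0,0,0.03,0,0,0,0.06],[0,0,0.03,0,0,0,0.06],[0,0.03,0,0,0,0,0.06],[0,0.03,0,0,0,0,0.06],[0,0.03,0,0,0,0,0.06],[0,0.03,0,0,0,0,0.06],[0,0,0,0,0,0,0.06],[0,0,0,0,0,0,0.06]]

```text
t: 21.67
tool_pos: [0.5594, 0.0612, 0.2159]
tool_rot: [2.166, 0.162, -2.123]
contact_force: [-0.0, 1.1, -0.1]
opening: 0.0597
```

```bash
python3 - <<'E'
from h import *
o=ctrl.get_obs();print(o['t'],o['tool_pos'],o['contact_force'])
for n in('scene','top'):
  snap(n,'z_'+n+'.png')
  for t in('lid','mat','pin','green_dish'):
    for r in mark_of(n,t)[:3]:print(n,t,r['conf'],w(n,r['at']))
E
```

```text
21.6667 [0.5594 0.0612 0.2159] [-0.0014  1.1286 -0.0754]
scene lid 0.94 [0.6305 0.1949 0.005 ]
scene pin 0.83 [0.3993 0.3012 0.0029]
scene pin 0.79 [ 0.5685  0.0031 -0.004 ]
scene pin 0.57 [ 0.3854 -0.1204  0.0037]
scene green_dish 0.72 [ 0.3959  0.2997 -0.0002]
top pin 0.63 [ 0.3846 -0.1207 -0.0002]
top pin 0.6 [0.5747 0.0033 0.0012]
top green_dish 0.96 [ 0.3969  0.3005 -0.0002]
```

View pics/z_top.png

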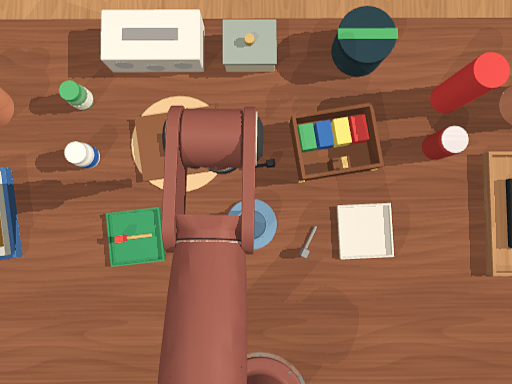

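The top view shows the pin in the green dish (133,237) and the lid on the mat, partly hidden by the arm. The scene camera puts the lid at (.6305, .1949, .005), within 5 mm of the mat centre. The robot is clear, so I'll hand in.

```bash
python3 -c "
from station import *
print(finish_job())"
```

```text
the job is handed in; nothing more can be done
None
```

The pin is lying in the green dish and the lid is flat, handle up, on the cork mat. I handed the job in at about 21.7 s of the 61 s allowed; `finish_job` gives no verdict.

- **Pin:** I drew it straight out by its red tab and lowered it to contact before releasing it. In the last scene-camera check its middle was about 4 mm from the dish centre, at a height of about 3 mm.
- **Lid:** I lifted it straight off by the handle, set it down and released it. The last scene-camera check put it at (0.6305, 0.1949), height 5 mm. That is about 3 mm from the mat centre, using the mat position measured earlier.
- **Set-down force:** I pressed the lid onto the mat with about 20 N before I registered firm contact, because the smaller lowering steps had shown no contact. This is below the 40 N limit.
- **Final checks that were incomplete:** In the last top picture the arm hid part of the lid, and that camera did not report the lid, the mat or the pin in the dish. The lid check therefore rests on the scene camera alone. The mat was not detected in either final picture.
- **Robot:** It ended clear of everything, with only sensor-noise force of about 1 N.

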